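# Snap the cap back onto the open tester bottle and keep it pressed

### The job

One of the three fragrance tester bottles on the oak stand has lost its cap: pick up the loose black cap from the table, set it over that bottle's bare neck and press it straight down until it clicks fully home. Do not stop at the click: keep bearing down on the cap so that the bottle's sprung seat stays pushed in about half way or deeper, and finish like that, still holding and pressing the cap. Leave the candles and the tin where they stand.

Things in the scene. Friction and masses are not known exactly. Their poses are not given: they have to be found in the camera images.
- cap: loose black plastic snap cap, ribbed cylinder 35 mm across, 24 mm high, 30 g, standing open side down on the table. Origin: centre of its open underside; z up through the closed top. Bore 27 mm wide, 18 mm deep (underside to ceiling), with a rounded lip 3 mm above the underside that narrows it to 21 mm and must snap past the neck's beads. Grasp it across its side.
- tester_neck (a point): centre of the top of the open bottle's bare neck, 111 mm above the table, z up; sinks with the bottle. Neck 18 mm wide, 27 mm tall above the shoulder; four sprung steel beads stand out to 25 mm, centres 10 mm below the top. The cap first stops with its underside 8 mm below this point, snaps at about 8 N, the force drops below zero, and it is home with its underside 18 mm below.
- tester_seat: dark wooden seat (62 mm in diameter, 14 mm high) of the open bottle, fixed on the stand. The amber bottle is 50 mm in diameter, 60 mm high to the shoulder. Origin: centre of the seat's underside, 12 mm above the table, right below the neck.
- tester (a joint): how far the open bottle is pushed down into its sprung seat, m: 0 when free, 0.008 at the bottom stop. Spring 2200 N/m: about 5 N of push at 2 mm, 9 N at 4 mm, 18 N at 8 mm. The bottle only moves vertically; the seat is fixed to the stand.
- board: fixed oak stand board, 110 x 330 x 12 mm, carrying the three bottles in a row along its y axis, 100 mm apart, in any order. Origin: centre of its underside, z up.
- bottle_b_seat: dark wooden seat (62 mm in diameter, 14 mm high) of a second bottle, which already has its cap on, top of cap about 117 mm above the table. Origin: centre of the seat's underside, 12 mm above the table.
- bottle_c_seat: the same for the third bottle, also capped
- candle_a: green glass candle jar with brass lid, 74 mm in diameter, 85 mm high; a bystander. Origin: centre of its underside.
- candle_b: green glass candle jar with brass lid, 70 mm in diameter, 75 mm high; a bystander. Origin: centre of its underside.
- tin: round aluminium candle tin, 62 mm in diameter, 38 mm high; a bystander. Origin: centre of its underside.
Mind the look-alikes: they are no part of the job. Several things have the shape of the cap; the one meant has the colours described above.

How it is judged:
By the outcome, as a careful person would: the job done as asked, in the order asked, and still so for the second after the job is handed in, while the arm keeps its last pose, push and grip.
It also fails if it takes over 59 s, if anything falls off the work surface, if the arm or the gripper's body presses on something with over 40 N, if the wrist force passes 120 N, or if a joint passes its speed limit or range.

### The arm

A 7-joint arm with a two-finger parallel gripper is mounted at the origin on the work surface. World frame = base frame: x ahead of the robot, y to its left, z up, the work surface at z = 0. Lengths are in m, angles in rad, forces in N, time in s.
With the tool pointing down it reaches from about 0.4 to 0.925 m from the base axis. Payload 4.1 kg.
Tool frame: the origin (TCP) lies at the very end of the fingers, on their centre line; the grasp point (between the pads) lies 19 mm behind it; z points along the fingers, y is the line along which they close (so a half turn about z gives the same grasp; the last joint's range is limited). The gripper opens to 85 mm and grips with 20 to 120 N. Pads are 22 mm wide; open, the fingers measure 114 mm over their backs; the gripper's body (76 mm by 85 mm) begins 54 mm behind the grasp point. The pads swing forward as they close: fully open they stand 13 mm farther back than shut.
Start: joints at [1.053, 0.398, 0.045, 1.537, -0.019, 1.207, -0.051], TCP at [0.264, -0.594, 0.207] pointing down, gripper open.
Joint ranges: [-2.82, 2.82], [-0.49, 2.23], [-1.37, 1.46], [0, 2.46], [-1.36, 4.5], [0.23, 2], [-2.94, 2.94]. Speed limits (rad/s): [2.57, 2.57, 3.14, 3.14, 3.14, 3.14, 3.14].

### API

Orientations are given as a 3x3 rotation matrix whose columns are the frame's x, y, z axes.
In Python, from cell import ctrl gives the robot as it stands. The module is installed in compiled form; this text tells all that it offers.
- The arm moves only by the tool drive_tool, never from a script. Its argument "rows" is a list of rows, each an object with "xyz": the shift along the tool's x, y, z in cm, a list of three; "turn": the turn about the tool's z in degrees. In form: [{"xyz": [tx, ty, tz], "turn": turn}, ...]. A call has exactly 10 rows; each row is the pose to reach, as a shift and turn from the pose commanded when the call began, along the tool's axes at that moment; what a row does not reach only later rows make up. A row lasts 1/8 s, in which the tool goes at most 62.5 mm and 10.7 degrees, less where a joint would pass 70% of its speed; a pose out of reach is approached as far as the arm can. A call with a gripper value outside its range is refused whole. "jaw" is the opening in per cent of the stroke, from 0 (shut) to 100 (fully open), set as the call begins (left out, the last holds). The fingers move at their own pace and stop on an object; the grip force is fixed at half the most. Time passes only in rows, so rows that repeat a pose let the fingers close, or fill a call up. It gives the time, the measured TCP pose, the force, the opening and the grip force at its end, in the units of the state.
- ctrl.observe(): the state, without advancing time (a new reading comes with each control period).
- ctrl.camera(name): name is "scene" or "top" or "wrist"; returns (picture, depth): 384x512x3 uint8, blue, green, red; 384x512 float32, m along the optical axis (not along the pixel's ray), 0 where there is no reading.
- ctrl.camera_model(name): a dict with "camera_matrix" (3x3 intrinsics, pixels), "R" (3x3) and "t" (3): a world point X has camera coordinates R X + t. Camera axes: x right, y down, z forward; pixel columns grow to the right and rows downward; lengths in m; the calibration is good to about 2 mm. A picture is of the moment at which its call begins: read the wrist's pose just before it. camera_model takes no time and is no camera call; for the wrist camera it gives the pose at the moment of the call.
- ctrl.job_done(): hands the job in; it is judged then, once.
The state is a dict: "time_s": time; "joint_positions": joint angles; "qd": joint speeds; "effort": joint torques, N m; "ee_pos": TCP position; "eef_rot": TCP orientation; "ft_force": force on the tool from outside, world axes, zero at the start; "wrist_torque": the same for the moment, N m; "finger_gap": finger opening in m; "grasp_force": force on a finger pad.
Only numpy, scipy, OpenCV 4.12 (cv2) and the standard library are available. Lean on these libraries where they do the work, as an engineer would, in place of code of your own. Each camera call takes 0.05 s, during which the arm holds its last target. There are 200 camera calls.

## Working session

There is one attempt and no reset: what is moved stays moved. The work goes in short steps, Python scripts to look and compute and a tool call to move; the robot and the scene stay as the last step left them, time stands still between calls to the robot, and variables do not carry over. Pictures are saved under pics/ and viewed, at most 10 in all, crops included, and the job is handed in when it is done.

Besides the shell and the picture viewer there is one more tool, called as name([rows], argument=value, ...), one row to a line, values as JSON. drive_tool: Moves the arm, as the interface text tells. Its arguments: {"type":"object","properties":{"rows":{"type":"array","items":{"type":"object","properties":{"xyz":{"type":"array","items":{"type":"number"}},"turn":{"type":"number"}}}},"jaw":{"type":"number"}},"required":["rows"]}

```bash
mkdir -p pics; cat > h.py <<'E'
import numpy as np, cv2
from cell import ctrl
def cloud(name):
    m=ctrl.camera_model(name); im,d=ctrl.camera(name)
    K,R,t=[np.array(m[k],float) for k in("camera_matrix","R","t")]
    v,u=np.indices(d.shape)
    P=np.stack([(u-K[0,2])/K[0,0]*d,(v-K[1,2])/K[1,1]*d,d],-1)
    return im,d,(P-t)@R
E
python3 - <<'E'
from h import *
s=ctrl.observe(); print(s)
for n in("scene","top"):
    im,d,W=cloud(n); cv2.imwrite(f"pics/{n}0.png",im); np.savez(f"{n}0.npz",im=im,d=d,W=W)
    m=ctrl.camera_model(n);print(n,m)
E
```

```text
{'time_s': 0.0, 'joint_positions': array([ 1.05297762,  0.3991673 ,  0.0450239 ,  1.53789898, -0.01866377,
        1.20691112, -0.05071206]), 'qd': array([ 0.00014371,  0.00169549,  0.00036471, -0.00123591,  0.0001236 ,
       -0.00045051,  0.00081759]), 'effort': array([ 6.63820647e-04, -4.75120890e+01,  1.36461295e+00, -2.54222202e+01,
        1.14500814e-02,  9.50980349e-03, -6.72566301e-06]), 'ee_pos': array([ 0.26407059, -0.59318083,  0.20587085]), 'eef_rot': array([[ 9.13520365e-01,  4.06791897e-01, -9.46524553e-04],
       [ 4.06792965e-01, -9.13518758e-01,  1.72114189e-03],
       [-1.64521359e-04, -1.95733770e-03, -9.99998071e-01]]), 'ft_force': array([-0.01378216,  0.28520017, -0.13627377]), 'wrist_torque': array([ 0.02219106,  0.02276295, -0.03174895]), 'grasp_force': 0.0, 'finger_gap': 0.08508417574715182}
scene {'camera_matrix': array([[429.35482335,   0.        , 252.95596096],
       [  0.        , 429.35482335, 187.86896809],
       [  0.        ,   0.        ,   1.        ]]), 'R': array([[ 0.90736479,  0.42033986, -0.0018822 ],
       [ 0.31250801, -0.67757516, -0.6657557 ],
       [-0.28111898,  0.60349508, -0.74616741]]), 't': array([-0.50730085, -0.13406438,  1.10967775])}
top {'camera_matrix': array([[406.82183177,   0.        , 257.71172179],
       [  0.        , 406.82183177, 191.14582139],
       [  0.        ,   0.        ,   1.        ]]), 'R': array([[-0.01510412, -0.99985201, -0.00823491],
       [-0.9954714 ,  0.01580998, -0.09373763],
       [ 0.09385395,  0.00678179, -0.99556288]]), 't': array([0.00124254, 0.56786813, 1.04781422])}
```

View pics/scene0.png

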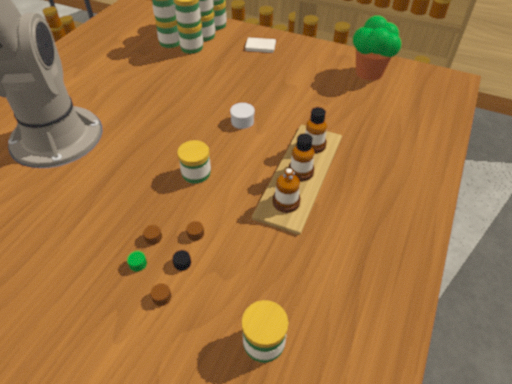

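View pics/top0.png

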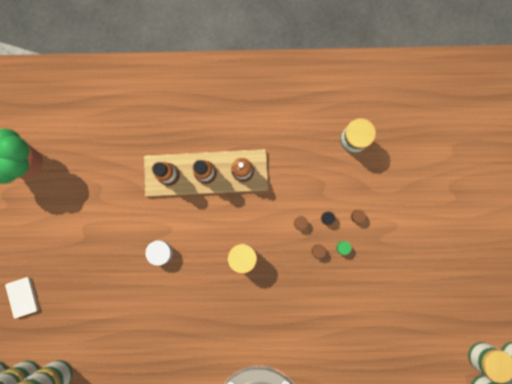

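The top view shows the black cap at (328,218), with brown caps at (303,224), (320,252) and (359,217) and a green one at (344,248). The open bottle is the right-hand one on the board, neck at about (241,164). In the scene view they are at (181,260) and (289,174).

```bash
python3 - <<'E'
from h import *
for n in("top","scene"):
    z=np.load(n+"0.npz"); im,d,W=z["im"],z["d"],z["W"]
    print(n,"table z",np.median(W[200:260,280:300,2]) if n=="top" else np.median(W[280:310,100:140,2]))
    m=((W[...,2]>.017)&(W[...,2]<.05)&(np.abs(W[...,0]-.5)<.45)&(np.abs(W[...,1])<.6)).astype(np.uint8)
    nl,L,st,c=cv2.connectedComponentsWithStats(m)
    for i in range(1,nl):
        k=L==i
        if st[i,4]>25: 
            t=k&(W[...,2]>W[k][:,2].max()-.006); P=W[t]
            print(c[i].round(),st[i,4],"ctr",((P.max(0)+P.min(0))/2).round(3),P.mean(0).round(3),"ext",np.ptp(P,axis=0).round(3),im[k].mean(0).round())
    m=((W[...,2]>.09)&(W[...,2]<.13)&(W[...,0]>.4)&(W[...,0]<.75)&(np.abs(W[...,1])<.35)).astype(np.uint8)
    nl,L,st,c=cv2.connectedComponentsWithStats(m)
    for i in range(1,nl):
        k=L==i
        if st[i,4]>4:
            P=W[k]; print("hi",c[i].round(1),st[i,4],((P.max(0)+P.min(0))/2).round(3),P.max(0).round(3),im[k].mean(0).round())
    m=((W[...,2]>.009)&(W[...,2]<.015)&(W[...,0]>.4)&(W[...,0]<.75)&(np.abs(W[...,1])<.4)&(im[...,1]>90)).astype(np.uint8)
    nl,L,st,c=cv2.connectedComponentsWithStats(m); i=1+st[1:,4].argmax()
    r=cv2.minAreaRect(W[L==i][:,:2].astype(np.float32)); print("board",r)
E
```

```text
top table z 0.0007505518388637642
[348. 145.] 92 ctr [ 0.693 -0.252  0.047] [ 0.688 -0.243  0.047] ext [0.046 0.038 0.006] [132. 151. 156.]
[ 36. 164.] 119 ctr [0.65  0.584 0.047] [0.646 0.579 0.047] ext [0.069 0.027 0.006] [ 49.  67. 110.]
[208. 176.] 110 ctr [0.614 0.124 0.047] [0.611 0.118 0.046] ext [0.034 0.031 0.005] [ 72.  94. 119.]
[243. 175.] 104 ctr [0.61  0.023 0.046] [0.606 0.023 0.046] ext [0.019 0.029 0.006] [ 73.  97. 123.]
[172. 176.] 128 ctr [0.611 0.224 0.047] [0.604 0.221 0.047] ext [0.034 0.033 0.005] [ 74.  95. 118.]
[358. 216.] 145 ctr [ 0.498 -0.271  0.026] [ 0.498 -0.271  0.025] ext [0.032 0.034 0.006] [ 63.  96. 146.]
[328. 218.] 143 ctr [ 0.494 -0.191  0.026] [ 0.495 -0.191  0.026] ext [0.031 0.032 0.006] [58. 61. 68.]
[300. 223.] 143 ctr [ 0.482 -0.119  0.026] [ 0.482 -0.118  0.025] ext [0.032 0.034 0.006] [ 67. 101. 152.]
[158. 253.] 474 ctr [0.412 0.253 0.043] [0.409 0.253 0.041] ext [0.058 0.059 0.006] [232. 237. 238.]
[344. 248.] 150 ctr [ 0.417 -0.23   0.028] [ 0.416 -0.231  0.027] ext [0.034 0.032 0.006] [ 97. 181.  85.]
[318. 251.] 151 ctr [ 0.408 -0
[... 1957 characters left out ...]
25] ext [0.035 0.034 0.006] [41. 46. 54.]
[136. 258.] 258 ctr [ 0.414 -0.231  0.025] [ 0.414 -0.231  0.024] ext [0.035 0.035 0.006] [ 60. 157.  34.]
[159. 292.] 297 ctr [ 0.496 -0.273  0.025] [ 0.496 -0.273  0.024] ext [0.034 0.035 0.006] [ 34.  83. 139.]
[263. 351.] 299 ctr [ 0.711 -0.288  0.047] [ 0.717 -0.297  0.047] ext [0.059 0.037 0.006] [123. 140. 148.]
hi [317.1 114.8] 230 [0.617 0.23  0.107] [0.633 0.248 0.12 ] [35. 42. 54.]
hi [303.4 141.7] 260 [0.619 0.132 0.107] [0.637 0.149 0.12 ] [38. 45. 53.]
hi [287.8 174.1] 106 [0.623 0.031 0.102] [0.632 0.041 0.115] [ 84. 116. 152.]
board ((0.6193826198577881, 0.13187158107757568), (0.1105293408036232, 0.333847314119339), 1.944267988204956)
```

drive_tool([
  {"xyz": [4,-3,0.5],"turn": -7},
  {"xyz": [8,-6,1],"turn": -14},
  {"xyz": [12.5,-9,2],"turn": -22},
  {"xyz": [17,-12.5,3],"turn": -30},
  {"xyz": [21.5,-16,4],"turn": -38},
  {"xyz": [26,-19,5],"turn": -46},
  {"xyz": [30,-22,5],"turn": -54},
  {"xyz": [34,-25,5],"turn": -61},
  {"xyz": [37.2,-27.3,5],"turn": -66},
  {"xyz": [37.2,-27.3,5],"turn": -66},
], jaw=70)

```text
time_s: 1.35
ee_pos: [0.4948, -0.189, 0.1568]
eef_rot: [[-0.007, 1.0, 0.001], [1.0, 0.007, 0.002], [0.002, 0.001, -1.0]]
ft_force: [0.4, -1.1, -0.6]
finger_gap: 0.0596
grasp_force: 0.0
```

```bash
cat > w.py <<'E'
from h import *
import sys
s=ctrl.observe(); print(s["time_s"],s["ee_pos"].round(4),s["eef_rot"].round(3).tolist(),s["joint_positions"].round(2),s["ft_force"].round(2),s["finger_gap"],s["grasp_force"])
if len(sys.argv)>1:
    im,d,W=cloud(sys.argv[2]); cv2.imwrite(f"pics/{sys.argv[1]}.png",im); np.savez(sys.argv[1],im=im,d=d,W=W)
E
python3 w.py w1 wrist
python3 - <<'E'
from h import *
z=np.load("w1.npz");im,d,W=z["im"],z["d"],z["W"]
m=((W[...,2]>.018)&(W[...,2]<.03)&(d>0)).astype(np.uint8)
nl,L,st,c=cv2.connectedComponentsWithStats(m)
for i in range(1,nl):
    if st[i,4]>100:
        P=W[L==i];(x,y),r=cv2.minEnclosingCircle(P[:,:2].astype(np.float32));print(c[i].round(),st[i,4],round(x,4),round(y,4),round(r,4),P.max(0).round(4),P.min(0).round(4),im[L==i].mean(0).round())
E
```

```text
1.35 [ 0.4948 -0.189   0.1568] [[-0.007, 1.0, 0.001], [1.0, 0.007, 0.002], [0.002, 0.001, -1.0]] [ 0.6   0.25 -0.37  1.87  0.1   1.04  0.2 ] [ 0.42 -1.11 -0.55] 0.05957492670119039 0.0
[240. 110.] 866 0.4829 -0.1189 0.018 [ 0.5003 -0.1012  0.0266] [ 0.4653 -0.1366  0.0183] [ 53.  84. 134.]
[174. 151.] 786 0.4077 -0.1642 0.0183 [ 0.4258 -0.1467  0.0264] [ 0.3909 -0.1809  0.0182] [ 49.  79. 129.]
[250. 175.] 713 0.4947 -0.1918 0.0182 [ 0.5118 -0.174   0.0269] [ 0.4778 -0.2095  0.0181] [38. 37. 39.]
[185. 206.] 666 0.4163 -0.23 0.0181 [ 0.4337 -0.2126  0.0262] [ 0.3991 -0.2475  0.0182] [ 83. 163.  66.]
[404. 224.] 369 0.6981 -0.2637 0.0349 [ 0.719  -0.2334  0.03  ] [ 0.6697 -0.2915  0.018 ] [136. 150. 160.]
[253. 237.] 599 0.4976 -0.2713 0.0184 [ 0.5148 -0.2533  0.0258] [ 0.4807 -0.2896  0.0181] [ 47.  77. 126.]
```

View pics/w1.png

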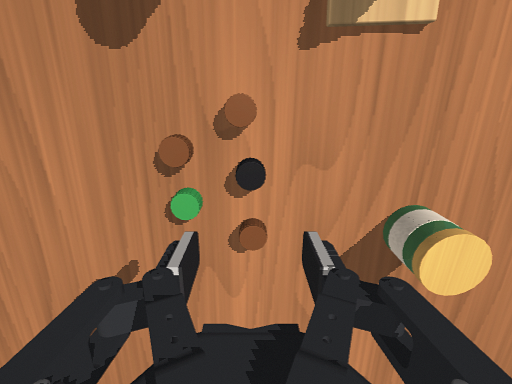

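The wrist view shows the black cap at (250,175), the brown neighbours at (240,110) and (253,237), and the pads on either side in x. Clearance is good.

drive_tool([
  {"xyz": [-0.3,-0.1,2],"turn": 0},
  {"xyz": [-0.3,-0.1,5],"turn": 0},
  {"xyz": [-0.3,-0.1,8],"turn": 0},
  {"xyz": [-0.3,-0.1,10.5],"turn": 0},
  {"xyz": [-0.3,-0.1,12.5],"turn": 0},
  {"xyz": [-0.3,-0.1,13.7],"turn": 0},
  {"xyz": [-0.3,-0.1,14.5],"turn": 0},
  {"xyz": [-0.3,-0.1,15],"turn": 0},
  {"xyz": [-0.3,-0.1,15.2],"turn": 0},
  {"xyz": [-0.3,-0.1,15.2],"turn": 0},
])

```text
time_s: 2.65
ee_pos: [0.4925, -0.1963, 0.0052]
eef_rot: [[-0.0, 1.0, 0.001], [1.0, 0.0, -0.0], [-0.0, 0.001, -1.0]]
ft_force: [0.1, -0.1, -1.1]
finger_gap: 0.0598
grasp_force: 0.0
```

drive_tool([
  {"xyz": [0.4,0.2,0],"turn": 0},
  {"xyz": [0.4,0.2,0],"turn": 0},
  {"xyz": [0.4,0.2,0],"turn": 0},
  {"xyz": [0.4,0.2,0],"turn": 0},
  {"xyz": [0.4,0.2,0],"turn": 0},
  {"xyz": [0.4,0.2,0],"turn": 0},
  {"xyz": [0.4,0.2,0],"turn": 0},
  {"xyz": [0.4,0.2,0],"turn": 0},
  {"xyz": [0.4,0.2,0],"turn": 0},
  {"xyz": [0.4,0.2,0],"turn": 0},
])

```text
time_s: 3.9
ee_pos: [0.4942, -0.1922, 0.0049]
eef_rot: [[0.0, 1.0, 0.0], [1.0, -0.0, -0.0], [-0.0, 0.0, -1.0]]
ft_force: [-0.0, -0.2, -0.1]
finger_gap: 0.06
grasp_force: 0.0
```

drive_tool([
  {"xyz": [0,0,0],"turn": 0},
  {"xyz": [0,0,0],"turn": 0},
  {"xyz": [0,0,0],"turn": 0},
  {"xyz": [0,0,0],"turn": 0},
  {"xyz": [0,0,0],"turn": 0},
  {"xyz": [0,0,0],"turn": 0},
  {"xyz": [0,0,0],"turn": 0},
  {"xyz": [0,0,0],"turn": 0},
  {"xyz": [0,0,0],"turn": 0},
  {"xyz": [0,0,0],"turn": 0},
], jaw=0)

```text
time_s: 5.15
ee_pos: [0.4942, -0.1922, 0.0049]
eef_rot: [[-0.0, 1.0, 0.0], [1.0, 0.0, -0.0], [-0.0, 0.0, -1.0]]
ft_force: [-0.1, -0.5, 0.9]
finger_gap: -0.0001
grasp_force: 0.0
```

```bash
python3 w.py w2 wrist; python3 w.py s2 scene
python3 - <<'E'
from h import *
a=cv2.imread("pics/w2.png");b=cv2.imread("pics/s2.png")[190:330,90:270];b=cv2.resize(b,None,fx=1.6,fy=1.6)
o=np.zeros((384,800,3),np.uint8);o[:,:512]=a;o[:b.shape[0],512:512+b.shape[1]]=b;cv2.imwrite("pics/c2.png",o)
E
```

```text
5.15 [ 0.4942 -0.1922  0.0049] [[-0.0, 1.0, 0.0], [1.0, 0.0, -0.0], [-0.0, 0.0, -1.0]] [ 0.56  0.45 -0.33  2.    0.21  0.73  0.1 ] [-0.12 -0.49  0.89] -5.662299140549073e-05 0.0
5.2 [ 0.4942 -0.1922  0.0049] [[0.0, 1.0, 0.0], [1.0, -0.0, -0.0], [-0.0, 0.0, -1.0]] [ 0.56  0.45 -0.33  2.    0.21  0.73  0.1 ] [-0.04 -0.42  1.08] 0.00020645440353675518 0.0
```

View pics/c2.png

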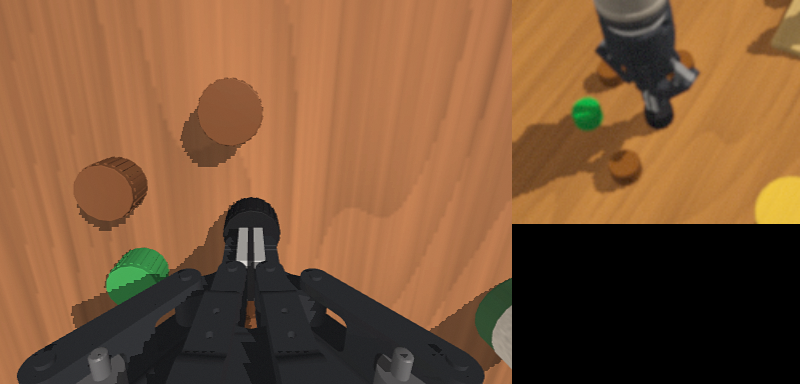

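The cap now shows at (250,220), right behind the shut pads at (250,245). I'll measure whether it moved.

```bash
python3 - <<'E'
from h import *
for n,z0,z1 in(("w2",.018,.032),("s2",.017,.028)):
    z=np.load(n+".npz");im,d,W=z["im"],z["d"],z["W"]
    m=((W[...,2]>z0)&(W[...,2]<z1)&(d>0)&(abs(W[...,0]-.49)<.06)&(abs(W[...,1]+.19)<.06)&(im.max(2)<75))
    P=W[m];print(n,len(P),np.percentile(P,[1,50,99],axis=0).round(4).tolist())
    if n=="w2":
        for v in range(190,280,6): print(v,d[v,250].round(4),W[v,250].round(4),im[v,250])
E
```

```text
w2 1235 [[0.4314, -0.2252, 0.0183], [0.4945, -0.1827, 0.0239], [0.511, -0.1742, 0.0254]]
190 0.1809 [ 4.938e-01 -1.699e-01  3.000e-04] [ 81 125 188]
196 0.1821 [ 4.938e-01 -1.741e-01  4.000e-04] [ 80 124 190]
202 0.1705 [ 0.4939 -0.1739  0.0125] [28 26 27]
208 0.1632 [ 0.4939 -0.1747  0.0204] [34 34 34]
214 0.1598 [ 0.4939 -0.1768  0.0247] [39 38 39]
220 0.1607 [ 0.4939 -0.1806  0.025 ] [38 37 37]
226 0.1623 [ 0.4939 -0.1847  0.0247] [39 38 38]
232 0.1477 [ 0.4939 -0.1814  0.0389] [38 35 35]
238 0.1404 [ 0.4939 -0.181   0.0465] [37 35 36]
244 0.1339 [ 0.4939 -0.1807  0.0532] [38 35 36]
250 0.1286 [ 0.4939 -0.1808  0.0588] [35 33 34]
256 0.1254 [ 0.494  -0.1818  0.0625] [37 33 36]
262 0.121 [ 0.494  -0.1819  0.0672] [58 58 58]
268 0.1226 [ 0.494  -0.1855  0.0666] [36 34 35]
274 0.1225 [ 0.494  -0.188   0.0675] [35 35 34]
s2 138 [[0.4818, -0.2098, 0.0174], [0.4999, -0.2004, 0.0242], [0.5093, -0.1526, 0.0273]]
```

```bash
python3 - <<'E'
from h import *
z=np.load("s2.npz");im,d,W=z["im"],z["d"],z["W"]
m=(abs(W[...,0]-.494)<.03)&(abs(W[...,1]+.192)<.03)&(W[...,2]>.01)
v,u=np.where(m);print(v.min(),v.max(),u.min(),u.max())
for r in range(238,270,2):
    k=np.where(m[r])[0]
    for c in k[::4]: print((r,c),W[r,c].round(3),im[r,c],end=' ')
    print()
o=cv2.resize(im[205:280,145:225],None,fx=7,fy=7,interpolation=cv2.INTER_CUBIC);cv2.imwrite("pics/s2c.png",o)
E
```

```text
46 268 105 191
(238, np.int64(160)) [ 0.466 -0.205  0.087] [42 40 35] (238, np.int64(164)) [ 0.479 -0.209  0.1  ] [40 39 41] (238, np.int64(168)) [ 0.486 -0.206  0.101] [36 37 32] (238, np.int64(172)) [ 0.499 -0.21   0.114] [35 28 34] (238, np.int64(176)) [ 0.509 -0.211  0.121] [39 37 38] (238, np.int64(180)) [ 0.511 -0.203  0.113] [38 38 29] (238, np.int64(184)) [ 0.505 -0.185  0.085] [47 42 37] (238, np.int64(190)) [ 0.517 -0.183  0.09 ] [48 55 74] 
(240, np.int64(160)) [ 0.465 -0.206  0.082] [37 46 64] (240, np.int64(164)) [ 0.47  -0.201  0.079] [43 49 59] (240, np.int64(168)) [ 0.487 -0.208  0.098] [37 32 29] (240, np.int64(172)) [ 0.497 -0.209  0.105] [34 32 29] (240, np.int64(176)) [ 0.506 -0.209  0.11 ] [36 34 33] (240, np.int64(180)) [ 0.507 -0.2    0.1  ] [30 33 28] (240, np.int64(184)) [ 0.507 -0.189  0.084] [60 59 59] (240, np.int64(188)) [ 0.515 -0.187  0.087] [53 63 77] 
(242, np.int64(166)) [ 0.476 -0.204  0.079] [ 53  90 136] (242, np.int64(170)) [ 0.487 -0.204  0.086] [28 31 31] (242, np.int64(174)) [ 0.501 -0.21   0.102] [37 35 33] (242, np.int64(178)) [ 0.507 -0.206
[... 2717 characters left out ...]
 [ 0.48  -0.205  0.015] [ 38  67 104] (262, np.int64(176)) [ 0.491 -0.206  0.024] [34 34 33] (262, np.int64(180)) [ 0.498 -0.203  0.023] [48 45 47] (262, np.int64(184)) [ 0.504 -0.199  0.021] [45 47 44] (262, np.int64(188)) [ 0.509 -0.193  0.017] [32 33 30] 
(264, np.int64(173)) [ 0.485 -0.209  0.017] [25 48 81] (264, np.int64(177)) [ 0.495 -0.209  0.023] [36 30 36] (264, np.int64(181)) [ 0.502 -0.206  0.024] [33 36 35] (264, np.int64(185)) [ 0.506 -0.2    0.018] [31 22 28] 
(266, np.int64(175)) [ 0.489 -0.21   0.013] [32 32 38] (266, np.int64(179)) [ 0.498 -0.208  0.017] [32 33 27] (266, np.int64(183)) [ 0.505 -0.206  0.018] [28 26 27] 
(268, np.int64(179)) [ 0.498 -0.209  0.011] [27 21 22]
```

View pics/s2c.png

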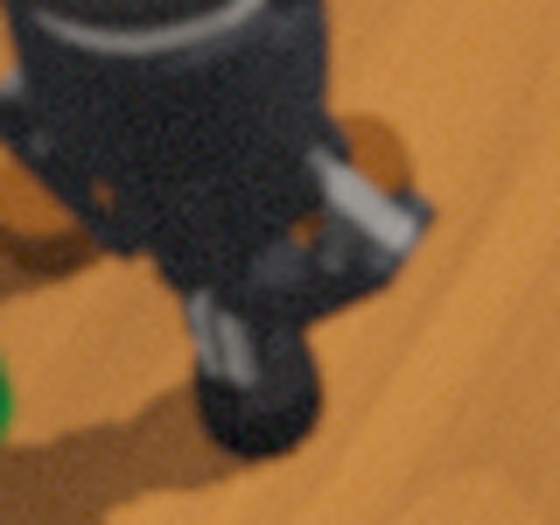

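The scene crop shows the shut fingertips standing on the cap's top face, at z of about 0.026. So the real tips are about 22 mm above the reported TCP. I'll open and go down that much further, watching the force.

drive_tool([
  {"xyz": [0,0,-1],"turn": 0},
  {"xyz": [0,0,-2],"turn": 0},
  {"xyz": [0,0,-2],"turn": 0},
  {"xyz": [0,0,-2],"turn": 0},
  {"xyz": [0,0,-2],"turn": 0},
  {"xyz": [0,0,-1],"turn": 0},
  {"xyz": [0,0,0],"turn": 0},
  {"xyz": [0,0,0.5],"turn": 0},
  {"xyz": [0,0,1],"turn": 0},
  {"xyz": [0,0,1],"turn": 0},
], jaw=70)

```text
time_s: 6.5
ee_pos: [0.4939, -0.1921, -0.0056]
eef_rot: [[-0.0, 1.0, -0.001], [1.0, 0.0, 0.0], [0.0, -0.001, -1.0]]
ft_force: [-0.2, -0.7, -0.5]
finger_gap: 0.0596
grasp_force: 0.0
```

drive_tool([
  {"xyz": [0,0,0.2],"turn": 0},
  {"xyz": [0,0,0.4],"turn": 0},
  {"xyz": [0,0,0.6],"turn": 0},
  {"xyz": [0,0,0.8],"turn": 0},
  {"xyz": [0,0,1],"turn": 0},
  {"xyz": [0,0,1.1],"turn": 0},
  {"xyz": [0,0,1.2],"turn": 0},
  {"xyz": [0,0,1.3],"turn": 0},
  {"xyz": [0,0,1.3],"turn": 0},
  {"xyz": [0,0,1.3],"turn": 0},
])

```text
time_s: 7.75
ee_pos: [0.4942, -0.1922, -0.0181]
eef_rot: [[0.0, 1.0, 0.0], [1.0, -0.0, -0.0], [-0.0, 0.0, -1.0]]
ft_force: [0.5, -0.7, 0.1]
finger_gap: 0.0596
grasp_force: 0.0
```

drive_tool([
  {"xyz": [0,0,0],"turn": 0},
  {"xyz": [0,0,0],"turn": 0},
  {"xyz": [0,0,0],"turn": 0},
  {"xyz": [0,0,0],"turn": 0},
  {"xyz": [0,0,0],"turn": 0},
  {"xyz": [0,0,0],"turn": 0},
  {"xyz": [0,0,0],"turn": 0},
  {"xyz": [0,0,0],"turn": 0},
  {"xyz": [0,0,0],"turn": 0},
  {"xyz": [0,0,0],"turn": 0},
], jaw=0)

```text
time_s: 9.0
ee_pos: [0.4944, -0.1922, -0.0177]
eef_rot: [[0.0, 1.0, 0.0], [1.0, -0.0, -0.0], [-0.0, 0.0, -1.0]]
ft_force: [-0.8, 0.6, 5.9]
finger_gap: 0.0328
grasp_force: 59.7
```

Gripped at 33 mm with 60 N. Now I'll lift and go partway toward the bottle for a look.

drive_tool([
  {"xyz": [0,0,-1.5],"turn": 0},
  {"xyz": [0,0,-4],"turn": 0},
  {"xyz": [0,0,-8],"turn": 0},
  {"xyz": [1,1,-12],"turn": 0},
  {"xyz": [3,3,-14],"turn": 0},
  {"xyz": [6,6,-14],"turn": 0},
  {"xyz": [9,9,-14],"turn": 0},
  {"xyz": [11,11.5,-14],"turn": 0},
  {"xyz": [12,12.9,-14],"turn": 0},
  {"xyz": [12,12.9,-14],"turn": 0},
])

```text
time_s: 10.25
ee_pos: [0.6235, -0.0716, 0.122]
eef_rot: [[-0.001, 1.0, -0.0], [1.0, 0.001, 0.0], [0.0, -0.0, -1.0]]
ft_force: [-1.0, -0.0, 0.1]
finger_gap: 0.033
grasp_force: 59.7
```

drive_tool([
  {"xyz": [0,0,0],"turn": 0},
  {"xyz": [0,0,0],"turn": 0},
  {"xyz": [0,0,0],"turn": 0},
  {"xyz": [0,0,0],"turn": 0},
  {"xyz": [0,0,0],"turn": 0},
  {"xyz": [0,0,0],"turn": 0},
  {"xyz": [0,0,0],"turn": 0},
  {"xyz": [0,0,0],"turn": 0},
  {"xyz": [0,0,0],"turn": 0},
  {"xyz": [0,0,0],"turn": 0},
])

```text
time_s: 11.5
ee_pos: [0.6232, -0.0721, 0.1219]
eef_rot: [[-0.0, 1.0, 0.0], [1.0, 0.0, -0.0], [-0.0, 0.0, -1.0]]
ft_force: [0.5, 0.6, -0.5]
finger_gap: 0.0332
grasp_force: 59.7
```

```bash
python3 w.py w3 wrist; python3 w.py s3 scene
python3 - <<'E'
from h import *
a=cv2.imread("pics/w3.png");b=cv2.imread("pics/s3.png")[100:240,200:340];b=cv2.resize(b,None,fx=2,fy=2)
o=np.zeros((384,792,3),np.uint8);o[:,:512]=a;o[:280,512:]=b;cv2.imwrite("pics/c3.png",o)
for n in("w3","s3"):
    z=np.load(n+".npz");im,d,W=z["im"],z["d"],z["W"]
    for lo,hi in((.087,.116),(.107,.114),(.117,.123),(.013,.024)):
      m=((W[...,2]>lo)&(W[...,2]<hi)&(d>0)&(abs(W[...,0]-.62)<.08)&(W[...,1]>-.02)&(W[...,1]<.3)).astype(np.uint8)
      nl,L,st,c=cv2.connectedComponentsWithStats(m)
      for i in range(1,nl):
        if st[i,4]>15:
          P=W[L==i];print(n,lo,c[i].round(),st[i,4],P.min(0).round(4),P.max(0).round(4),"mid",((P.min(0)+P.max(0))/2).round(4))
    s=ctrl.observe()["ee_pos"]
    m=(abs(W-s)[...,:2].max(-1)<.022)&(W[...,2]<s[2]+.046)&(W[...,2]>s[2]-.02)&(im.max(2)<60)&(d>0);P=W[m]
    if len(P): print(n,"cap",len(P),np.percentile(P-s,[1,99],axis=0).round(4))
E
```

```text
11.5 [ 0.6232 -0.0721  0.1219] [[-0.0, 1.0, 0.0], [1.0, 0.0, -0.0], [-0.0, 0.0, -1.0]] [ 0.35  0.45 -0.4   1.68  0.2   1.05 -0.11] [ 0.52  0.57 -0.5 ] 0.03322761475236055 59.687363896518946
11.55 [ 0.6232 -0.0721  0.1219] [[-0.0, 1.0, 0.0], [1.0, 0.0, -0.0], [-0.0, 0.0, -1.0]] [ 0.35  0.45 -0.4   1.68  0.2   1.05 -0.11] [ 0.45  0.18 -0.51] 0.03283724841460898 59.687581937760115
w3 0.087 [255.  58.] 994 [0.616  0.023  0.0873] [0.6358 0.0427 0.1156] mid [0.6259 0.0328 0.1015]
w3 0.107 [255.  56.] 725 [0.6174 0.0238 0.1072] [0.6345 0.0417 0.1139] mid [0.6259 0.0328 0.1106]
w3 0.013 [251.  98.] 105 [0.6032 0.0055 0.0145] [0.6482 0.018  0.0239] mid [0.6257 0.0117 0.0192]
w3 cap 3897 [[-0.0167 -0.0149  0.0209]
 [ 0.0165  0.018   0.0444]]
s3 0.087 [316. 119.] 112 [0.6002 0.2131 0.0929] [0.6336 0.2328 0.1159] mid [0.6169 0.2229 0.1044]
s3 0.087 [303. 146.] 122 [0.6039 0.1128 0.0871] [0.6367 0.1337 0.116 ] mid [0.6203 0.1233 0.1015]
s3 0.087 [288. 172.] 48 [0.6171 0.023  0.103 ] [0.6306 0.0384 0.115 ] mid [0.6239 0.0307 0.109 ]
s3 0.107 [316. 117.] 36 [0.6007 0.2145 0.1082] [0.6327 0.2323 0.1
[... 299 characters left out ...]
 [0.6162 0.232  0.1187]
s3 0.117 [304. 138.] 99 [0.603  0.1131 0.117 ] [0.6363 0.148  0.1208] mid [0.6196 0.1305 0.1189]
s3 0.013 [298. 134.] 26 [0.5611 0.2267 0.0131] [0.5799 0.2751 0.0158] mid [0.5705 0.2509 0.0144]
s3 0.013 [328. 144.] 136 [0.6273 0.2031 0.013 ] [0.6696 0.2974 0.024 ] mid [0.6485 0.2503 0.0185]
s3 0.013 [305. 190.] 537 [ 0.5916 -0.019   0.013 ] [0.6779 0.2253 0.0239] mid [0.6348 0.1031 0.0185]
s3 0.013 [268. 210.] 23 [ 0.5886 -0.0168  0.013 ] [6.096e-01 4.000e-04 1.580e-02] mid [ 0.5991 -0.0082  0.0144]
s3 0.013 [278. 217.] 21 [ 0.6147 -0.0199  0.013 ] [ 0.6384 -0.0096  0.0166] mid [ 0.6266 -0.0148  0.0148]
s3 cap 304 [[-0.0193 -0.0183  0.0216]
 [ 0.0138  0.0127  0.0444]]
```

View pics/c3.png

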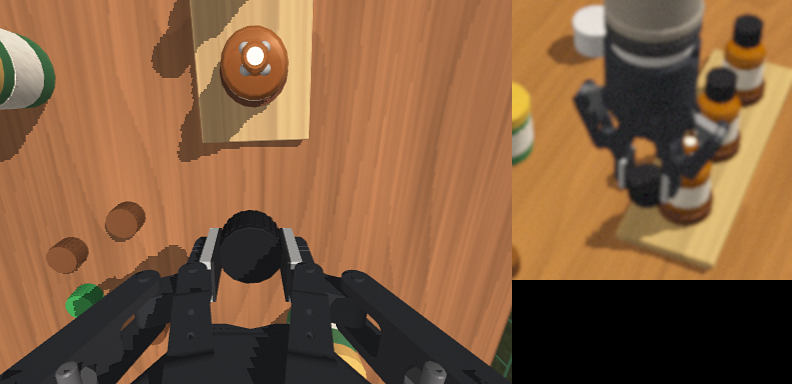

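The cap is held squarely and the neck is visible at (255,57). In wrist coordinates the neck is at (0.6259, 0.0328), so I'll move over it.

drive_tool([
  {"xyz": [1,0.2,0],"turn": 0},
  {"xyz": [3,0.2,0],"turn": 0},
  {"xyz": [5,0.2,0],"turn": 0},
  {"xyz": [7,0.2,0],"turn": 0},
  {"xyz": [8.5,0.2,0],"turn": 0},
  {"xyz": [9.5,0.2,0],"turn": 0},
  {"xyz": [10.2,0.2,0],"turn": 0},
  {"xyz": [10.5,0.2,0],"turn": 0},
  {"xyz": [10.5,0.2,0],"turn": 0},
  {"xyz": [10.5,0.2,0],"turn": 0},
])

```text
time_s: 12.85
ee_pos: [0.6252, 0.032, 0.1219]
eef_rot: [[0.001, 1.0, -0.0], [1.0, -0.001, -0.001], [-0.001, -0.0, -1.0]]
ft_force: [0.2, -0.2, -0.7]
finger_gap: 0.0329
grasp_force: 59.7
```

drive_tool([
  {"xyz": [0,0,0.3],"turn": 0},
  {"xyz": [0,0,0.6],"turn": 0},
  {"xyz": [0,0,0.9],"turn": 0},
  {"xyz": [0,0,1.2],"turn": 0},
  {"xyz": [0,0,1.4],"turn": 0},
  {"xyz": [0,0,1.6],"turn": 0},
  {"xyz": [0,0,1.8],"turn": 0},
  {"xyz": [0,0,2],"turn": 0},
  {"xyz": [0,0,2],"turn": 0},
  {"xyz": [0,0,2],"turn": 0},
])

```text
time_s: 14.1
ee_pos: [0.6252, 0.0328, 0.102]
eef_rot: [[0.0, 1.0, 0.0], [1.0, -0.0, -0.0], [-0.0, 0.0, -1.0]]
ft_force: [-0.1, 0.1, -0.6]
finger_gap: 0.0326
grasp_force: 59.7
```

```bash
python3 w.py w4 wrist; python3 w.py s4 scene
python3 - <<'E'
from h import *
for n in("w4","s4"):
    z=np.load(n+".npz");im,d,W=z["im"],z["d"],z["W"]
    s=ctrl.observe()["ee_pos"]
    m=(abs(W-s)[...,:2].max(-1)<.025)&(W[...,2]<s[2]+.046)&(W[...,2]>s[2]-.02)&(im.max(2)<60)&(d>0);P=W[m]
    if len(P): print(n,"cap",len(P),np.percentile(P-s,[1,99],axis=0).round(4))
b=cv2.imread("pics/s4.png")[120:230,240:350];b=cv2.resize(b,None,fx=5,fy=5,interpolation=cv2.INTER_CUBIC);cv2.imwrite("pics/c4.png",b)
E
```

```text
14.1 [0.6252 0.0328 0.102 ] [[0.0, 1.0, 0.0], [1.0, -0.0, -0.0], [-0.0, 0.0, -1.0]] [ 0.2   0.48 -0.42  1.7   0.22  1.02 -0.3 ] [-0.08  0.12 -0.57] 0.0326320714122335 59.68732450157404
14.15 [0.6253 0.0329 0.102 ] [[0.0, 1.0, 0.0], [1.0, -0.0, -0.0], [-0.0, 0.0, -1.0]] [ 0.2   0.48 -0.42  1.7   0.22  1.02 -0.3 ] [-0.02  0.28 -1.19] 0.0329942005055331 59.68751259148121
w4 cap 3897 [[-0.0167 -0.015   0.0207]
 [ 0.0166  0.0181  0.0442]]
s4 cap 254 [[-0.0192 -0.0189  0.0221]
 [ 0.0234  0.0106  0.0447]]
```

View pics/c4.png

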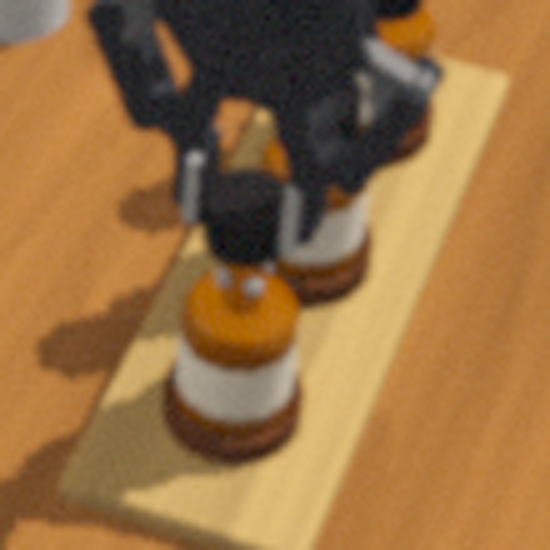

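The crop shows the cap at about (245,215), centred over the neck at (243,285) and just above it. Next I'll descend to first contact.

drive_tool([
  {"xyz": [0,0.05,0.2],"turn": 0},
  {"xyz": [0,0.05,0.4],"turn": 0},
  {"xyz": [0,0.05,0.6],"turn": 0},
  {"xyz": [0,0.05,0.8],"turn": 0},
  {"xyz": [0,0.05,1],"turn": 0},
  {"xyz": [0,0.05,1.2],"turn": 0},
  {"xyz": [0,0.05,1.4],"turn": 0},
  {"xyz": [0,0.05,1.5],"turn": 0},
  {"xyz": [0,0.05,1.5],"turn": 0},
  {"xyz": [0,0.05,1.5],"turn": 0},
])

```text
time_s: 15.45
ee_pos: [0.6258, 0.0329, 0.087]
eef_rot: [[-0.0, 1.0, 0.0], [1.0, 0.0, -0.0], [-0.0, 0.0, -1.0]]
ft_force: [0.2, 0.4, -0.3]
finger_gap: 0.0331
grasp_force: 59.7
```

drive_tool([
  {"xyz": [0,0,0.05],"turn": 0},
  {"xyz": [0,0,0.1],"turn": 0},
  {"xyz": [0,0,0.15],"turn": 0},
  {"xyz": [0,0,0.2],"turn": 0},
  {"xyz": [0,0,0.25],"turn": 0},
  {"xyz": [0,0,0.3],"turn": 0},
  {"xyz": [0,0,0.35],"turn": 0},
  {"xyz": [0,0,0.4],"turn": 0},
  {"xyz": [0,0,0.4],"turn": 0},
  {"xyz": [0,0,0.4],"turn": 0},
])

```text
time_s: 16.7
ee_pos: [0.6259, 0.0328, 0.0831]
eef_rot: [[-0.0, 1.0, 0.001], [1.0, 0.0, -0.0], [-0.0, 0.001, -1.0]]
ft_force: [-0.3, -1.0, 4.7]
finger_gap: 0.0329
grasp_force: 59.9
```

Contact came where predicted, with small side forces. I'll press on through the snap.

drive_tool([
  {"xyz": [0,0,0.1],"turn": 0},
  {"xyz": [0,0,0.2],"turn": 0},
  {"xyz": [0,0,0.3],"turn": 0},
  {"xyz": [0,0,0.4],"turn": 0},
  {"xyz": [0,0,0.5],"turn": 0},
  {"xyz": [0,0,0.6],"turn": 0},
  {"xyz": [0,0,0.7],"turn": 0},
  {"xyz": [0,0,0.8],"turn": 0},
  {"xyz": [0,0,0.8],"turn": 0},
  {"xyz": [0,0,0.8],"turn": 0},
])

```text
time_s: 17.95
ee_pos: [0.6254, 0.0328, 0.0749]
eef_rot: [[0.0, 1.0, -0.001], [1.0, -0.0, -0.0], [-0.0, -0.001, -1.0]]
ft_force: [-0.8, -0.7, 1.1]
finger_gap: 0.0323
grasp_force: 61.3
```

drive_tool([
  {"xyz": [0,0,0.05],"turn": 0},
  {"xyz": [0,0,0.1],"turn": 0},
  {"xyz": [0,0,0.15],"turn": 0},
  {"xyz": [0,0,0.2],"turn": 0},
  {"xyz": [0,0,0.25],"turn": 0},
  {"xyz": [0,0,0.3],"turn": 0},
  {"xyz": [0,0,0.3],"turn": 0},
  {"xyz": [0,0,0.3],"turn": 0},
  {"xyz": [0,0,0.3],"turn": 0},
  {"xyz": [0,0,0.3],"turn": 0},
])

```text
time_s: 19.2
ee_pos: [0.6256, 0.0328, 0.0725]
eef_rot: [[0.0, 1.0, -0.0], [1.0, -0.0, -0.0], [-0.0, -0.0, -1.0]]
ft_force: [-2.9, -0.2, 6.5]
finger_gap: 0.0327
grasp_force: 61.8
```

It snapped home: the force dropped to 1 N at the predicted height and is rising again with the spring. I'll bear down about 3.5 mm more.

drive_tool([
  {"xyz": [0,0,0.05],"turn": 0},
  {"xyz": [0,0,0.1],"turn": 0},
  {"xyz": [0,0,0.15],"turn": 0},
  {"xyz": [0,0,0.2],"turn": 0},
  {"xyz": [0,0,0.25],"turn": 0},
  {"xyz": [0,0,0.3],"turn": 0},
  {"xyz": [0,0,0.35],"turn": 0},
  {"xyz": [0,0,0.4],"turn": 0},
  {"xyz": [0,0,0.4],"turn": 0},
  {"xyz": [0,0,0.4],"turn": 0},
])

```text
time_s: 20.45
ee_pos: [0.6257, 0.0328, 0.0696]
eef_rot: [[0.0, 1.0, 0.0], [1.0, -0.0, -0.001], [-0.001, 0.0, -1.0]]
ft_force: [-5.7, -1.2, 12.7]
finger_gap: 0.0323
grasp_force: 62.5
```

```bash
python3 w.py w5 wrist; python3 w.py s5 scene
python3 - <<'E'
from h import *
s=ctrl.observe()["ee_pos"]
z=np.load("w5.npz");im,d,W=z["im"],z["d"],z["W"]
m=(abs(W-s)[...,:2].max(-1)<.025)&(W[...,2]<s[2]+.046)&(W[...,2]>s[2]+.03)&(im.max(2)<60)&(d>0);P=W[m]
print("cap",len(P),np.percentile(P-s,[1,99],axis=0).round(4),np.percentile(P[:,2],[50,90,99]).round(4))
b=cv2.imread("pics/s5.png")[120:230,240:350];b=cv2.resize(b,None,fx=5,fy=5,interpolation=cv2.INTER_CUBIC);cv2.imwrite("pics/c5.png",b)
E
```

```text
20.45 [0.6257 0.0328 0.0696] [[0.0, 1.0, 0.0], [1.0, -0.0, -0.001], [-0.001, 0.0, -1.0]] [ 0.19  0.51 -0.41  1.72  0.24  0.96 -0.32] [-5.75 -1.22 12.65] 0.032281105064400586 62.45870925486088
20.5 [0.6257 0.0328 0.0696] [[0.0, 1.0, 0.0], [1.0, -0.0, -0.001], [-0.001, 0.0, -1.0]] [ 0.19  0.51 -0.41  1.72  0.24  0.96 -0.32] [-5.37 -1.35 12.82] 0.03313550150232634 62.45844131335616
cap 3509 [[-0.0167 -0.015   0.0309]
 [ 0.0166  0.018   0.0443]] [0.1113 0.1121 0.1139]
```

View pics/c5.png

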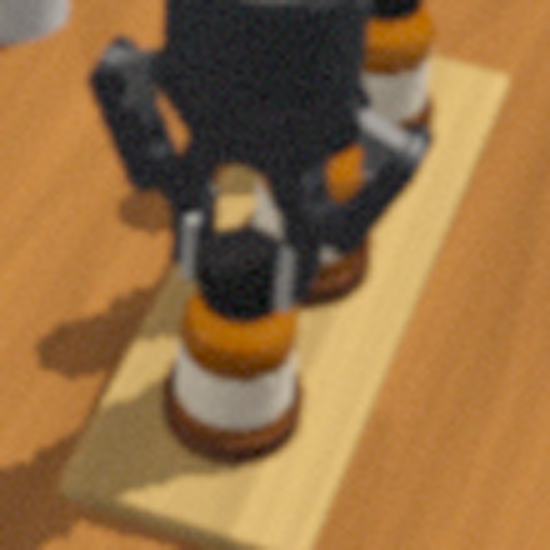

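The cap is seated on the bottle and has not slipped in the hand. The push is 12.7 N, about 5.5 mm of seat travel. I'll hold briefly and then hand in.

drive_tool([
  {"xyz": [0,0,0.03],"turn": 0},
  {"xyz": [0,0,0.03],"turn": 0},
  {"xyz": [0,0,0.03],"turn": 0},
  {"xyz": [0,0,0.03],"turn": 0},
  {"xyz": [0,0,0.03],"turn": 0},
  {"xyz": [0,0,0.03],"turn": 0},
  {"xyz": [0,0,0.03],"turn": 0},
  {"xyz": [0,0,0.03],"turn": 0},
  {"xyz": [0,0,0.03],"turn": 0},
  {"xyz": [0,0,0.03],"turn": 0},
])

```text
time_s: 21.8
ee_pos: [0.6257, 0.0328, 0.0694]
eef_rot: [[0.0, 1.0, 0.0], [1.0, -0.0, -0.001], [-0.001, 0.0, -1.0]]
ft_force: [-5.7, -1.4, 12.9]
finger_gap: 0.0329
grasp_force: 62.5
```

```bash
python3 -c "
from h import *
s=ctrl.observe();print(s['ee_pos'],s['ft_force'])
if s['ft_force'][2]>10.5: print(ctrl.job_done())"
```

```text
[0.62571391 0.03282663 0.06942788] [-5.70638902 -1.44067664 12.92785482]
the job is handed in; nothing more can be done
None
```

The black cap is snapped fully home on the open bottle, and the job is handed in at about 22 s with the arm still gripping it and pressing at about 13 N, an estimated 5.5 mm of the seat's 8 mm travel.

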